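Refit the washed coffee grinder's hopper liner and push-knob

ROBOT

A 7-joint arm with a two-finger parallel gripper is mounted at the origin on the work surface. World frame = base frame: x ahead of the robot, y to its left, z up, the work surface at z = 0. Lengths are in m, angles in rad, forces in N, time in s.
With the tool pointing down it reaches from about 0.35 to 0.9 m from the base axis. Payload 19.9 kg.
Tool frame: the origin (TCP) lies between the finger pads; the fingertips stand 11 mm ahead of it and the grasp point (between the pads) lies 8 mm behind it; z points along the fingers, y is the line along which they close (so a half turn about z gives the same grasp; the last joint's range is limited). The gripper opens to 94 mm and grips with 3 to 60 N. Pads are 16 mm wide; open, the fingers measure 119 mm over their backs; the gripper's body (75 mm by 177 mm) begins 78 mm behind the grasp point.
Start: joints at [-0.042, 0.417, -0.01, 1.614, 0.005, 1.111, -0.053], TCP at [0.625, 0, 0.216] pointing down, gripper open.
Joint ranges: [-2.81, 2.81], [-0.39, 2.02], [-1.27, 1.25], [0.06, 2.57], [-1.19, 4.33], [0.19, 2], [-2.82, 2.82]. Speed limits (rad/s): [1.89, 1.89, 2.39, 2.39, 3.01, 3.01, 3.01].

INTERFACE

Orientations are given as a unit quaternion [x, y, z, w].
In Python, from station import ctrl, planner, optics, order gives the robot as it stands. The module is installed in compiled form; this text tells all that it offers. Calls block until the motion is done:
- ctrl.reach(position, orientation): joint-space move of the TCP to a pose.
- ctrl.servo_line(position, ori=None, max_speed=0.15, max_force=None): straight line of the TCP; ori=None keeps the orientation; max_speed is the mean speed in m/s. With max_force (N) it stops when the force on the tool has changed by that much, and returns True; else False.
- ctrl.move_joints(angles): joint-space move.
- ctrl.set_gripper(opening, f_grip=None): opening from 0.0 (shut) to 1.0 (fully open); f_grip is the grip in N (None keeps the last); returns when the fingers have stopped.
- ctrl.wait(seconds).
- planner.inverse_kinematics(position, orientation): joint angles nearest the present ones, or None.
- ctrl.get_obs(): the state.
- optics.capture(name): name is "scene" or "side" or "wrist"; returns a dict with "color" (480x640x3 uint8, red, green, blue), "range_z" (480x640 float32, m along the optical axis (not along the pixel's ray), 0 where there is no reading), "vertical_fov" (degrees; the focal length in pixels is half the picture's height over the tangent of half this angle, whatever the lens; pixels are square), "cx", "cy" (the principal point, pixels), "R" (3x3) and "t" (3): a world point X has camera coordinates R X + t. Camera axes: x right, y down, z forward; pixel columns grow to the right and rows downward; lengths in m; the calibration is good to about 2 mm. A picture is of the moment at which its call begins.
A pose or a line that the arm cannot do raises ctrl.Unreachable and nothing moves.
- order.job_done(): hands the job in; it is judged then, once.
The state is a dict: "clock": time; "joints": joint angles; "qd": joint speeds; "tau": joint torques, N m; "eef_pos": TCP position; "ee_rot": TCP orientation; "contact_force": force on the tool from outside, world axes, zero at the start; "ft_torque": the same for the moment, N m; "gripper_width": opening from 0.0 (shut) to 1.0 (fully open); "grasp_force": force on a finger pad.
Only numpy, scipy, OpenCV 4.12 (cv2) and the standard library are available. Lean on these libraries where they do the work, as an engineer would, in place of code of your own. Each camera call takes 0.05 s, during which the arm holds its last target. There are 200 camera calls.

TASK

The coffee grinder has just been washed: first set the orange liner cup upright into the same-shaped grey hopper on top of the grinder, so that it nests fully home, and let go of it. Then take the black knob, turn it so that its flat matches the flat of the brass D-shaft, push it fully onto the shaft, press it down against the shaft's spring as far as it goes, and finish while still holding it pressed down. Leave the jebena and the white sini cups where they stand.

Things in the scene. Friction and masses are not known exactly. Their poses are not given: they have to be found in the camera images.
- liner_center (a point): Centre (on the axis, 33 mm above the underside) of the loose orange liner cup, upright on the wooden board (top 18 mm above the counter). Stacking cup 66 mm high: cone from 40 mm diameter at the foot to 52 at 36 mm height, there a ledge out to a straight collar of 62 mm outside diameter up to the rim; walls 3 mm. z points up to the mouth. About 60 g.
- hopper_mouth (a point): Centre of the mouth, at rim level, of the grey hopper cup fixed on the grinder, 166 mm above the counter; same shape and size as the liner (collar inside 56 mm: 2 mm play around the liner's cone). Nested, the liner's ledge rests on this rim: its centre is 3 mm below this point, its underside 36 mm below, its 30 mm collar all above. x, y as the grinder's.
- knob_grip (a point): Centre of the bar grip of the loose black knob, on its axis, 27 mm above its underside; stands on the board, bar up. Round skirt 44 mm diameter, 18 high; on it a bar 42 long (x), 14 thick (y), 18 high. D-shaped blind bore from below: 14 mm deep, 18.4 across, flat 5.7 mm from the axis on the +x side, 2.5 mm lead-in. x points to the bar end with the white line, z up. 50 g.
- shaft_top (a point): Centre of the top of the upright brass D-shaft, 24 mm above the grinder's top: 16 mm diameter, one flat 4.5 mm from the axis. x points out of the flat, as does the white line on the dark disc at its foot; z up. Knob's x must point the same way (within about 0.15 rad) to go on. Fully on, bore's end on the shaft's top: bar centre 13 mm above this point. Turns stiffly about z (0.25 Nm).
- plunger (a joint): How far the D-shaft is pressed down (m): 0 = up, 0.008 = down at its stop. Spring: 3 N to start, 7 N at the stop; it springs back up when let go.
- jebena: Bystander: dark clay coffee pot, round body 112 mm diameter, 199 mm high, long neck; origin at the centre of its foot.
- sini1: Bystander: small white handleless cup, 62 mm diameter, 48 mm high; origin at the centre of its foot.
- sini2: Bystander: same white cup.
- sini3: Bystander: same white cup, standing on the tiles.
- grinder: Fixed cream box 150 (x) x 300 (y) x 100 mm high, origin under its centre; place and yaw vary. On its top face: hopper at y +60 mm, D-shaft at y -85 mm, and at y +135 mm two posts 100 mm high carrying the red hopper flap, which hangs open outwards.
There are look-alikes about, which are no part of the job. Leave any purple look-alike of the part that bears liner_center alone.

How it is judged:
By the outcome, as a careful person would: the job done as asked, in the order asked, and still so for the second after the job is handed in, while the arm keeps its last pose, push and grip.
It also fails if it takes over 58 s, if anything falls off the work surface, if the arm or the gripper's body presses on something with over 40 N, if the wrist force passes 120 N, or if a joint passes its speed limit or range.

## Working session

There is one attempt and no reset: what is moved stays moved. The work goes in short steps, each a Python script; the robot and the scene stay as the last script left them, time stands still between calls to the robot, and variables do not carry over. Pictures are saved under pics/ and viewed, at most 10 in all, crops included, and the job is handed in when it is done.

```bash
mkdir -p pics
cat > h.py <<'E'
import numpy as np, cv2
from station import ctrl, planner, optics, order
def cap(n):
    c=optics.capture(n); np.savez('pics/%s.npz'%n,**c); return c
def load(n): return np.load('pics/%s.npz'%n)
def cloud(c):
    f=240/np.tan(np.radians(float(c['vertical_fov']))/2); z=c['range_z'].astype(float)
    v,u=np.mgrid[0:480,0:640]
    P=np.stack([(u-c['cx'])/f*z,(v-c['cy'])/f*z,z],-1)
    W=(P-c['t'])@c['R']; W[z==0]=np.nan; return W
def down(yaw): # tool z down, tool y axis at world angle yaw+pi/2... tool x at angle yaw
    return np.array([np.cos(yaw/2),np.sin(yaw/2),0,0])
E
python3 - <<'E'
from h import *
for n in ['scene','side']:
    c=cap(n); cv2.imwrite(f'pics/{n}1.png',cv2.resize(c['color'][:,:,::-1],(800,600)))
    print(n,c['vertical_fov'],c['cx'],c['cy'],c['t'],-c['R'].T@c['t'])
o=ctrl.get_obs(); print(o['clock'],o['ee_rot'],o['gripper_width'])
E
```

```text
scene 56.30298663451725 327.3220471047945 235.43452690350023 [-0.2330525  -0.27753152  1.35882267] [ 1.05641165 -0.33108446  0.86724493]
side 55.00205294426972 309.8915132684146 237.0945539568909 [0.47225056 0.21245276 0.97882353] [0.1680696  0.831343   0.71195063]
0.1 [ 7.07091527e-01  7.07121798e-01 -4.40697790e-04 -3.74142467e-04] 1.0015850274053695
```

View pics/scene1.png

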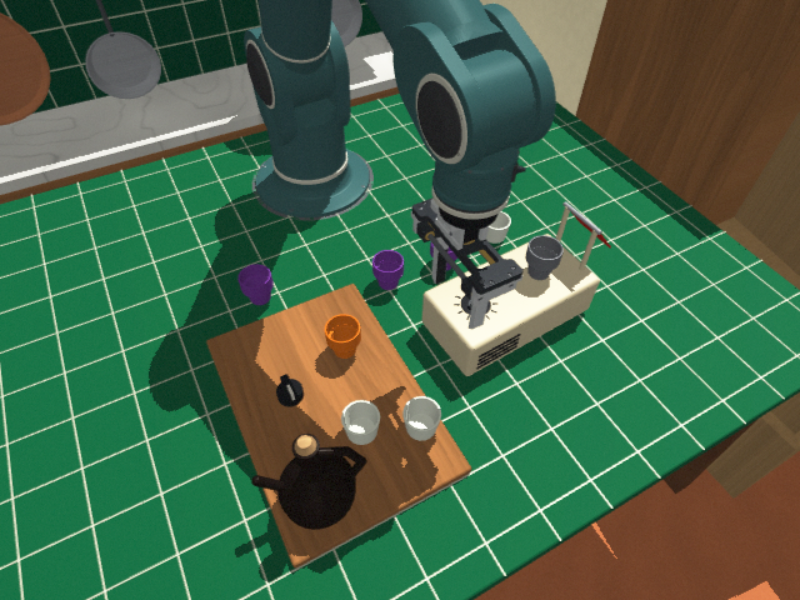

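View pics/side1.png

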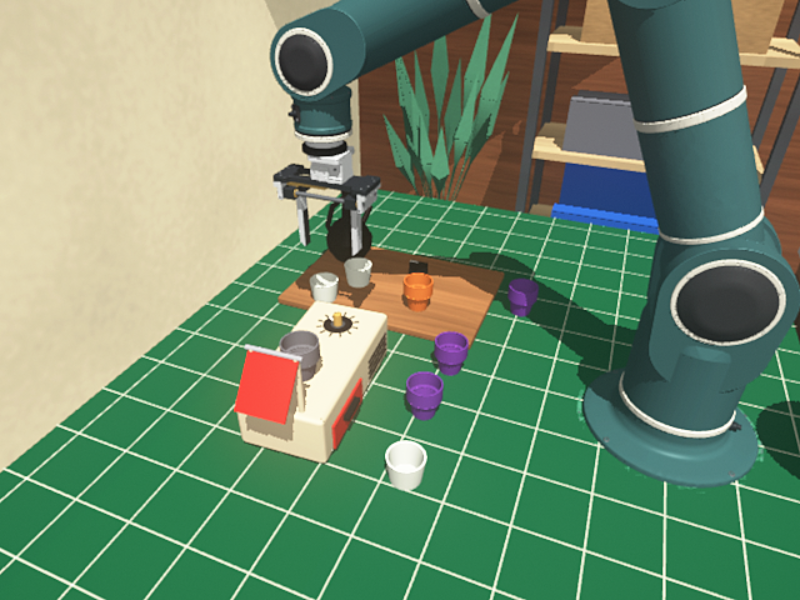

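The scene view (800x600) shows the orange liner at about (343,336), the knob at (290,390), the hopper at (544,255) and the shaft near (478,303), which the gripper partly hides. The side view shows the shaft at (337,320) and the hopper at (300,348).

```bash
cat >> h.py <<'E'
from scipy.optimize import least_squares
def circ(p,r=None):
    c0=(p.max(0)+p.min(0))/2
    f=lambda q: np.hypot(p[:,0]-q[0],p[:,1]-q[1])-q[2]
    s=least_squares(f,[*c0,.03],loss='soft_l1',f_scale=.001); return s.x
E
python3 - <<'E'
from h import *
for n in ['scene','side']:
    c=load(n); W=cloud(c); hsv=cv2.cvtColor(c['color'],cv2.COLOR_RGB2HSV).astype(int); H,S,V=[hsv[...,i] for i in range(3)]
    v,u=np.mgrid[0:480,0:640]
    box=lambda x,y,r:(abs(u-x/1.25)<r)&(abs(v-y/1.25)<r)
    q={'scene':dict(l=(343,336),k=(290,390),h=(544,255),s=(478,303)),'side':dict(l=(418,292),k=(418,267),h=(300,352),s=(337,320))}[n]
    Z=W[...,2]
    m=box(*q['l'],25)&(H<16)&(S>190)&(Z>.06)
    P=W[m]; t=np.nanpercentile(P[:,2],98); R=P[P[:,2]>t-.004]; print(n,'liner',len(P),t,circ(R),R.min(0),R.max(0))
    m=box(*q['h'],25)&(Z>.13)&(Z<.18)&(S<70)
    P=W[m]; t=np.nanpercentile(P[:,2],98); R=P[(P[:,2]>.162)&(P[:,2]<.17)]; print(n,'hop',len(P),t,circ(R),R.min(0),R.max(0))
    m=box(*q['k'],20)&(V<70)&(Z>.03)&(Z<.07); P=W[m]; 
    if len(P): print(n,'knob',len(P),P.min(0),P.max(0)); R=P[P[:,2]>.046]; print(R.mean(0),len(R))
    m=box(*q['s'],22)&(Z>.108)&(Z<.135)&(S>70); P=W[m]
    if len(P): print(n,'shaft',len(P),np.median(P,0),P.min(0),P.max(0))
    m=(Z>.095)&(Z<.104)&(W[...,0]>.4)&(S<110)&(V>110); P=W[m][:,:2].astype(np.float32); print(n,'grinder',len(P),cv2.minAreaRect(P))
E
```

```text
scene liner 454 0.08670550775783936 [ 0.5004903  -0.14339284  0.02908074  0.03      ] [ 0.46994363 -0.17408495  0.08275754] [ 0.53051167 -0.1149946   0.08935126]
scene hop 699 0.16806519935479663 [0.56597224 0.22544316 0.02911715 0.03      ] [0.53350003 0.19570408 0.16200969] [0.5975701  0.25750404 0.16906224]
scene knob 311 [ 0.52229269 -0.28558607  0.03008099] [ 0.56517315 -0.24327895  0.06188515]
[ 0.54240808 -0.26423576  0.05442775] 97
scene grinder 4061 ((0.5702119469642639, 0.16562920808792114), (0.15147261321544647, 0.30142438411712646), 3.3896350860595703)
side liner 180 0.08451140415382666 [ 0.5008484  -0.13989628  0.02903804  0.03      ] [ 0.47005443 -0.16855215  0.08061124] [ 0.52813423 -0.1100763   0.0854291 ]
side hop 704 0.16808619597370905 [0.56559351 0.22838921 0.02935352 0.03      ] [0.52133202 0.19534161 0.16213392] [0.59627097 0.30531407 0.16929363]
side knob 115 [ 0.52154871 -0.26942469  0.0317774 ] [ 0.56364728 -0.24426631  0.05559889]
[ 0.54020945 -0.25851193  0.05126722] 50
side shaft 50 [0.57234006 0.0877351  0.11953462] [0.56772764 0.07915677 0.10825408] [0.58146422 0.092209   0.12558306]
side grinder 4243 ((1.0268094539642334, -0.7565475702285767), (0.9383219480514526, 2.2061657905578613), 3.832312822341919)
```

Run:
```python
from h import *
W=cloud(load('scene'));
for n,(x,y) in dict(jeb=(317,490),spout=(262,482),neck=(306,446),s1=(361,420),s2=(422,418),p=(388,262)).items(): print(n,W[int(y/1.25),int(x/1.25)].round(3))
ctrl.reach([.52,-.13,.26],down(np.pi/2+.059))
a=cap('wrist'); b=cap('scene'); o=ctrl.get_obs(); print(o['clock'],o['eef_pos'])
x=cv2.resize(a['color'],(640,480)); s=cv2.resize(b['color'][200:300,320:500],None,fx=4,fy=4,interpolation=cv2.INTER_CUBIC)
cv2.imwrite('pics/w2.png',x[:,:,::-1]); cv2.imwrite('pics/s2.png',s[:,:,::-1])
```

```text
jeb [ 0.754 -0.294  0.116]
spout [ 0.711 -0.354  0.125]
neck [ 0.736 -0.289  0.216]
s1 [ 0.644 -0.181  0.025]
s2 [ 0.688 -0.09   0.025]
p [0.359 0.018 0.04 ]
0.925 [ 0.52045291 -0.12901225  0.25959985]
```

View pics/w2.png

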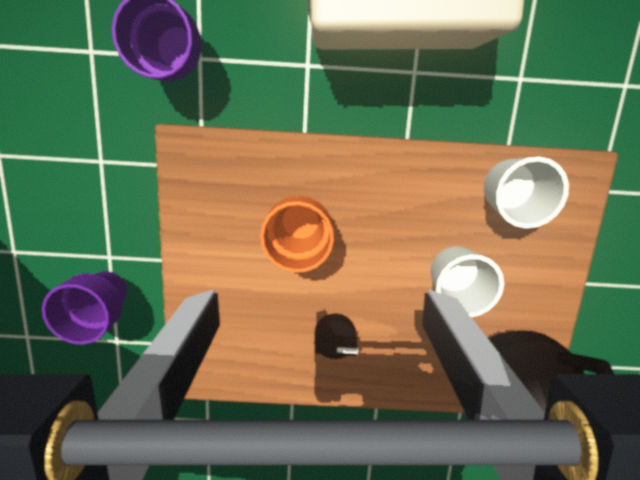

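View pics/s2.png

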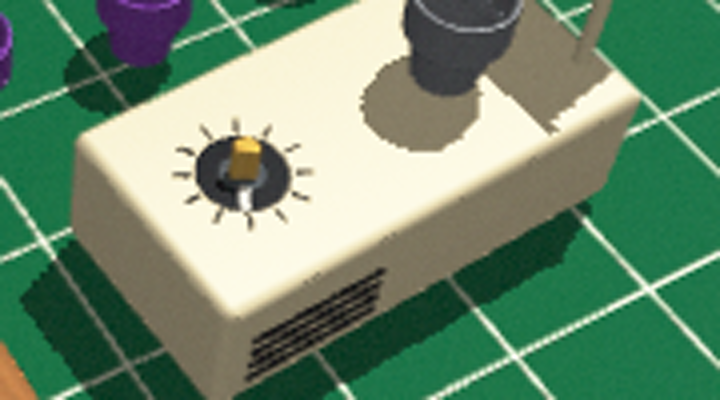

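The wrist view shows the liner at (298,235) and the dark knob at about (337,335), with its white line at (347,351). The scene crop shows the shaft's white line from the disc centre (243,174) to (246,205), that is, towards the scene camera.

```bash
cat >> h.py <<'E'
def ray(c,u,v,z):
    f=240/np.tan(np.radians(float(c['vertical_fov']))/2)
    d=c['R'].T@np.array([(u-c['cx'])/f,(v-c['cy'])/f,1]); o=-c['R'].T@c['t']; return o+d*(z-o[2])/d[2]
E
python3 - <<'E'
from h import *
a=load('wrist'); b=load('scene'); g=a['color']
x=cv2.resize(g[295:375,295:385],None,fx=6,fy=6,interpolation=cv2.INTER_CUBIC); x=(255*(x/255.)**.4).astype(np.uint8)
cv2.imwrite('pics/w3.png',x[:,:,::-1])
W=cloud(a)
hsv=cv2.cvtColor(g,cv2.COLOR_RGB2HSV); H,S=hsv[...,0],hsv[...,1]
v,u=np.mgrid[0:480,0:640]
m=(abs(u-298)<45)&(abs(v-235)<45)&(H<16)&(S>150); P=W[m]; P=P[(P[:,2]>.078)&(P[:,2]<.09)]; print('liner',circ(P),np.median(P[:,2]))
Q=W[295:375,295:385].reshape(-1,3); top=Q[(Q[:,2]>.046)&(Q[:,2]<.066)&(abs(Q[:,0]-.54)<.04)]
print('bar',len(top),np.median(top[:,2]),cv2.minAreaRect(top[:,:2].astype(np.float32)),top.mean(0))
print('line',[ray(a,p,351,.054).round(4) for p in(338,347,358)])
# shaft line
print('disc c',ray(b,380.75,243.5,.101).round(4))
gb=b['color'].astype(int); vv,uu=np.mgrid[0:480,0:640]
m=(abs(uu-381.5)<6)&(vv>244)&(vv<254)&(gb.min(-1)>120)
for y,xx in zip(*np.where(m)): print(xx,y,gb[y,xx],ray(b,xx,y,.101)[:2].round(4))
Wb=cloud(b); br=(abs(uu-381)<6)&(abs(vv-237)<8)&(Wb[...,2]>.118)&(gb[...,0]>gb[...,2]+60); print('brass top',Wb[br].mean(0),br.sum())
E
```

```text
liner [ 0.50154504 -0.14259958  0.02913722  0.03      ] 0.08366899267891412
bar 660 0.05364838367777125 ((0.5443440675735474, -0.2633688747882843), (0.015146840363740921, 0.042864635586738586), 87.821044921875) [ 0.5438876  -0.26187936  0.05296445]
line [array([ 0.5465, -0.2658,  0.054 ]), array([ 0.5554, -0.2653,  0.054 ]), array([ 0.5663, -0.2646,  0.054 ])]
disc c [0.5756 0.0819 0.101 ]
380 247 [149 144 135] [0.5831 0.075 ]
381 247 [169 166 154] [0.5841 0.077 ]
382 247 [187 187 179] [0.5851 0.0789]
380 248 [238 236 227] [0.5854 0.0735]
381 248 [250 249 242] [0.5864 0.0754]
382 248 [168 164 157] [0.5875 0.0774]
380 249 [240 238 228] [0.5877 0.072 ]
381 249 [250 249 242] [0.5888 0.0739]
382 249 [165 163 153] [0.5898 0.0758]
380 250 [238 236 227] [0.5901 0.0705]
381 250 [250 249 243] [0.5911 0.0724]
382 250 [173 168 160] [0.5921 0.0743]
380 251 [209 205 193] [0.5924 0.069 ]
381 251 [251 250 244] [0.5934 0.0709]
382 251 [220 216 204] [0.5944 0.0728]
376 252 [220 208 173] [0.5906 0.0598]
380 252 [194 188 174] [0.5947 0.0675]
381 252 [225 222 209] [0.5957 0.0694]
382 252 [169 167 155] [0.5967 0.0713]
385 252 [147 138 121] [0.5998 0.077 ]
386 252 [216 203 171] [0.6008 0.079 ]
387 252 [251 247 224] [0.6019 0.0809]
376 253 [252 248 225] [0.5929 0.0583]
377 253 [252 249 227] [0.5939 0.0602]
378 253 [252 249 226] [0.595  0.0621]
379 253 [252 249 225] [0.596 0.064]
380 253 [249 243 216] [0.597 0.066]
382 253 [194 183 153] [0.599  0.0698]
383 253 [252 248 225] [0.6001 0.0717]
384 253 [252 249 226] [0.6011 0.0736]
385 253 [252 249 227] [0.6021 0.0755]
386 253 [252 249 227] [0.6031 0.0774]
387 253 [252 249 228] [0.6041 0.0794]
brass top [0.5745184  0.08034665 0.1239878 ] 36
```

View pics/w3.png

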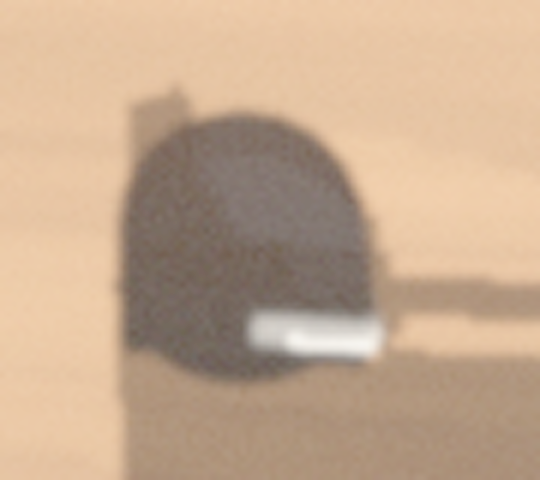

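Knob yaw is about -0.03 and shaft yaw about -0.50. All the heights match the given sizes. Next I pick the liner and hover it over the hopper.

Run:
```python
from h import *
q=down(np.pi/2+.059)
ctrl.reach([.5012,-.142,.15],q)
ctrl.servo_line([.5012,-.142,.068],max_speed=.12,max_force=15)
ctrl.set_gripper(0.4,15); o=ctrl.get_obs(); print(o['gripper_width'],o['grasp_force'],o['eef_pos'])
ctrl.servo_line([.5012,-.142,.27],max_speed=.2)
ctrl.reach([.566,.226,.245],q)
b=cap('scene'); W=cloud(b); o=ctrl.get_obs(); print(o['clock'],o['eef_pos'],o['gripper_width'],o['grasp_force'])
hsv=cv2.cvtColor(b['color'],cv2.COLOR_RGB2HSV); H,S=hsv[...,0],hsv[...,1]; Z=W[...,2]
near=np.hypot(W[...,0]-.566,W[...,1]-.226)<.045
m=near&(H<16)&(S>150)&(Z>.16); P=W[m]; print('liner z',np.nanpercentile(P[:,2],[2,50,98]))
R=P[P[:,2]>np.nanpercentile(P[:,2],98)-.005]; print(circ(R),len(R))
R=P[P[:,2]<.22]; print('lower',len(R), R.min(0),R.max(0))
m=near&(S<70)&(abs(Z-.166)<.004); R=W[m]; print('hop',len(R),circ(R))
cv2.imwrite('pics/s4.png',cv2.resize(b['color'][140:260,350:510],None,fx=4.5,fy=4.5)[:,:,::-1])
```

```text
0.6630804523322411 15.085805294802412 [ 0.50126626 -0.14199436  0.06814094]
5.4833 [0.56647783 0.22440485 0.24507698] 0.6650365998824872 15.068058942561038
liner z [0.2007206  0.24196984 0.26248352]
[0.56687727 0.22222689 0.0291096  0.03      ] 138
lower 127 [0.55103968 0.19916696 0.19582414] [0.5894656  0.24305097 0.21967016]
hop 116 [0.56595598 0.22539747 0.02905619 0.03      ]
```

View pics/s4.png

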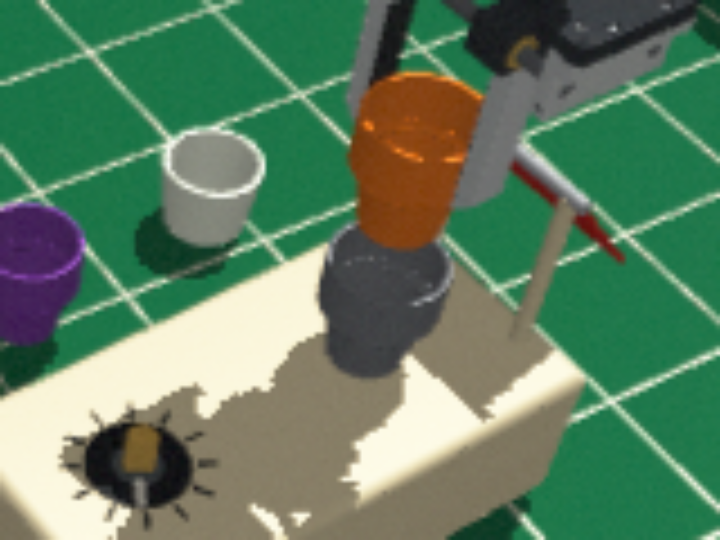

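The liner is held upright over the hopper, about 3 mm short in y. I correct that and lower it.

Run:
```python
from h import *
def st(s): o=ctrl.get_obs(); print(s,round(o['clock'],2),o['eef_pos'].round(4),o['contact_force'].round(1),o['gripper_width'].round(3))
ctrl.servo_line([.5656,.2274,.245]); ctrl.wait(.2); st('over')
h=ctrl.servo_line([.5656,.2274,.183],max_speed=.06,max_force=8); st(h)
if not h: print(ctrl.servo_line([.5656,.2274,.176],max_speed=.02,max_force=8)); st('dn')
b=cap('scene'); W=cloud(b); hsv=cv2.cvtColor(b['color'],cv2.COLOR_RGB2HSV); H,S=hsv[...,0],hsv[...,1]; Z=W[...,2]
near=np.hypot(W[...,0]-.566,W[...,1]-.226)<.045
P=W[near&(H<16)&(S>150)&(Z>.15)]; t=np.nanpercentile(P[:,2],98); print('rim',t,circ(P[P[:,2]>t-.005]))
```

```text
Traceback (most recent call last):
AttributeError: 'float' object has no attribute 'round'
```

```bash
cat >> h.py <<'E'
def st(s): o=ctrl.get_obs(); print(s,round(o['clock'],2),np.round(o['eef_pos'],4),np.round(o['contact_force'],1),round(o['gripper_width'],3),round(o['grasp_force'],1))
E
python3 - <<'E'
from h import *
st('over')
h=ctrl.servo_line([.5656,.2274,.183],max_speed=.06,max_force=8); st(h)
if not h: print(ctrl.servo_line([.5656,.2274,.176],max_speed=.02,max_force=8)); st('dn')
b=cap('scene'); W=cloud(b); hsv=cv2.cvtColor(b['color'],cv2.COLOR_RGB2HSV); H,S=hsv[...,0],hsv[...,1]; Z=W[...,2]
near=np.hypot(W[...,0]-.566,W[...,1]-.226)<.045
P=W[near&(H<16)&(S>150)&(Z>.15)]; t=np.nanpercentile(P[:,2],98); print('rim',t,circ(P[P[:,2]>t-.005]))
E
```

```text
over 5.93 [0.5656 0.2273 0.245 ] [-0.6 -0.3 -0.7] 0.664 15.1
False 7.12 [0.5658 0.2275 0.1834] [-0.1 -0.6 -0.3] 0.666 15.1
True
dn 7.4 [0.5659 0.2276 0.1796] [1.1 0.6 1.4] 0.667 15.0
rim 0.19765470110556507 [0.56571476 0.22545507 0.02905302 0.03      ]
```

Run:
```python
from h import *
ctrl.set_gripper(1.0); ctrl.servo_line([.5656,.2274,.29],max_speed=.2)
q=down(np.pi-.03)
ctrl.reach([.5443,-.263,.2],q); ctrl.wait(.2); st('k')
b=cap('scene'); W=cloud(b); hsv=cv2.cvtColor(b['color'],cv2.COLOR_RGB2HSV); H,S=hsv[...,0],hsv[...,1]; Z=W[...,2]
near=np.hypot(W[...,0]-.566,W[...,1]-.226)<.045
P=W[near&(H<16)&(S>150)&(Z>.15)]; t=np.nanpercentile(P[:,2],98); print('rim',t,circ(P[P[:,2]>t-.005])); print('lowest orange',np.nanmin(P[:,2]))
a=cap('wrist'); W=cloud(a); Z=W[...,2]
near=np.hypot(W[...,0]-.5443,W[...,1]+.263)<.03
P=W[near&(Z>.048)&(Z<.06)]; print('bar',len(P),np.median(P[:,2]),cv2.minAreaRect(P[:,:2].astype(np.float32)))
P=W[near&(Z>.024)&(Z<.042)]; print('skirt',len(P),circ(P),P.min(0),P.max(0))
g=a['color']; wh=near&(Z>.03)&(g.min(-1)>150); P=W[wh]; print('white',len(P),P.mean(0) if len(P) else '')
v,u=np.where(near); v0,u0=int(v.mean()),int(u.mean()); print(u0,v0)
x=cv2.resize(g[max(0,v0-70):v0+70,max(0,u0-90):u0+90],None,fx=4,fy=4,interpolation=cv2.INTER_CUBIC); x=(255*(x/255.)**.5).astype(np.uint8); cv2.imwrite('pics/w5.png',x[:,:,::-1])
```

```text
k 11.09 [ 0.5445 -0.2625  0.2001] [0.2 0.6 0.2] 1.002 0.0
rim 0.19789284052182315 [0.56629717 0.22538838 0.02917188 0.03      ]
lowest orange 0.15278892810073014
bar 972 0.05411482433153588 ((0.5438305139541626, -0.2642088830471039), (0.01397265587002039, 0.042520660907030106), 89.83261108398438)
skirt 1486 [ 0.54178519 -0.26406547  0.01770799  0.03      ] [ 0.5219655  -0.28568709  0.02428174] [ 0.56454925 -0.24220654  0.04177216]
white 188 [ 0.55509441 -0.26394372  0.05475548]
319 368
```

View pics/w5.png

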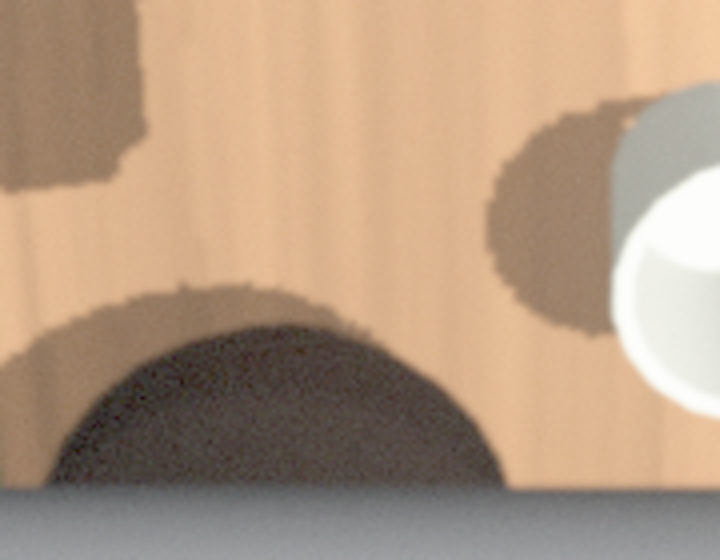

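The bar reads 14.0 x 42.5 mm, centred at (0.5436, -0.2642) with yaw about 0 and its white end towards +x, as specified. The crop missed the bar, but the depth data is clean. The liner rim is at 0.196 m once the 2 mm bias is removed, so it is nested. Next I grasp the knob with the fingertips just above the skirt.

Run:
```python
from h import *
k=np.array([.5436,-.2642]); s=np.array([.5752,.0808])
ctrl.servo_line([*k,.1],down(np.pi-.003)); 
print(ctrl.servo_line([*k,.0485],max_speed=.06,max_force=8)); st('g')
ctrl.set_gripper(0.05,40); st('closed')
ctrl.servo_line([*k,.23],max_speed=.2); st('up')
ctrl.reach([*s,.20],down(np.pi-.5)); ctrl.wait(.2); st('hov')
b=cap('scene'); W=cloud(b); Z=W[...,2]
near=np.hypot(W[...,0]-s[0],W[...,1]-s[1])<.04
cv2.imwrite('pics/s6.png',cv2.resize(b['color'][150:290,300:460],None,fx=4,fy=4,interpolation=cv2.INTER_CUBIC)[:,:,::-1])
P=W[near&(Z>.16)&(Z<.2)]; print(len(P),np.percentile(P[:,2],[2,25,50,75,98]))
```

```text
False
g 13.02 [ 0.5438 -0.2643  0.0488] [-0.8  0.1 -0.5] 0.999 0.0
closed 14.22 [ 0.5436 -0.2642  0.0485] [-0.6  0.8 -0.2] 0.143 40.0
up 15.28 [ 0.5431 -0.264   0.2288] [-0.1 -0.5 -1. ] 0.148 40.0
hov 16.78 [0.5754 0.0798 0.2   ] [-0.4  0.3 -0.3] 0.144 40.0
239 [0.17090968 0.17831634 0.18655538 0.18971841 0.19907791]
```

View pics/s6.png

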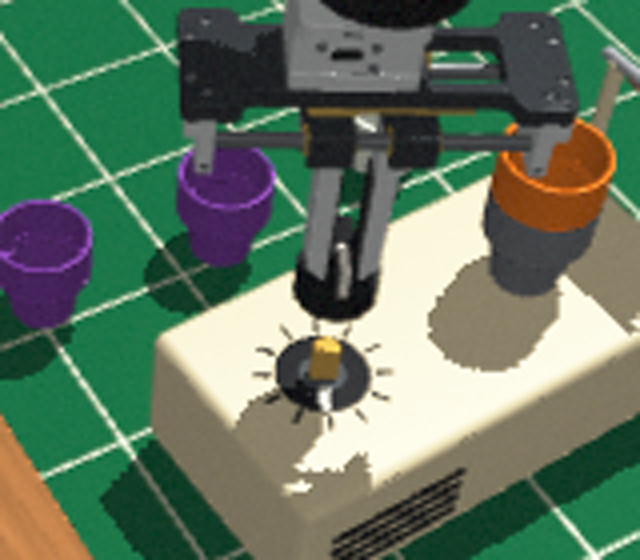

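The liner sits fully in the hopper. The knob hangs over the shaft with its white line facing the same way as the shaft's. I check the skirt's alignment: edges at crop x 295 and 379, bottom at y 320.

Run:
```python
from h import *
b=load('scene'); d=np.array([.76,-.65])
p=ray(b,300+337/4-.4,150+320/4-.4,.1695)[:2]-.022*d; print('knob axis',p)
# brass column: top face centre at crop (326,344)
print('shaft top', ray(b,300+326/4-.4,150+344/4-.4,.124)[:2])
W=cloud(b); g=b['color'].astype(int); v,u=np.mgrid[0:480,0:640]
m=(abs(u-384)<13)&(abs(v-222)<10)&(g.max(-1)<60)&(abs(W[...,2]-.1785)<.0095); P=W[m]; print(len(P))
f=least_squares(lambda q:np.hypot(P[:,0]-q[0],P[:,1]-q[1])-.022,[.5752,.0808],loss='soft_l1',f_scale=.001); print('cyl',f.x)
```

```text
knob axis [0.57396348 0.08511725]
shaft top [0.57188033 0.08225934]
112
cyl [0.57382346 0.08087173]
```

Run:
```python
from h import *
s=np.array([.5757,.0805])
ctrl.servo_line([*s,.165],max_speed=.1); ctrl.wait(.2); st('a')
for z in (.156,.152,.148,.144,.141):
    h=ctrl.servo_line([*s,z],max_speed=.02,max_force=4); st((z,h)); print(np.round(ctrl.get_obs()['ft_torque'],2))
    if h: break
```

```text
a 17.53 [0.576  0.0806 0.1656] [-0.4 -0.2 -0.6] 0.146 40.0
(0.156, False) 18.13 [0.5757 0.0805 0.1559] [-1.1 -0.4 -0.2] 0.148 40.0
[ 0.12 -0.06  0.01]
(0.152, False) 18.48 [0.5756 0.0805 0.1519] [-0.2  0.5 -1. ] 0.146 40.0
[ 0.06 -0.04 -0.03]
(0.148, False) 18.83 [0.5756 0.0805 0.1478] [ 0.  -1.  -0.5] 0.14 40.0
[ 0.08 -0.12 -0.02]
(0.144, False) 19.18 [0.5756 0.0805 0.1439] [ 0.1  0.9 -0.1] 0.144 40.0
[ 0.05 -0.11 -0.05]
(0.141, False) 19.48 [0.5756 0.0805 0.1409] [-0.2 -0.4 -0.4] 0.146 40.0
[ 0.07 -0.03  0.03]
```

It slid on without any force. Now I press.

Run:
```python
from h import *
s=np.array([.5757,.0805])
for z in (.139,.137,.135,.1335,.1325,.1318,.131,.130,.129):
    h=ctrl.servo_line([*s,z],max_speed=.015); st((z,h))
    if ctrl.get_obs()['contact_force'][2]>15: break
ctrl.wait(.5); st('hold')
```

```text
(0.139, False) 19.77 [0.5758 0.0805 0.1391] [-0.1 -0.3  2.8] 0.14 40.0
(0.137, False) 20.05 [0.5758 0.0805 0.137 ] [0.1 0.5 3.7] 0.148 40.0
(0.135, False) 20.33 [0.5758 0.0805 0.135 ] [-0.1 -0.1  3.8] 0.141 40.0
(0.1335, False) 20.58 [0.5758 0.0805 0.1336] [-0.3 -0.4  5.7] 0.138 40.0
(0.1325, False) 20.83 [0.5758 0.0805 0.1327] [0.3 0.2 6.1] 0.145 40.0
(0.1318, False) 21.08 [0.5759 0.0806 0.1323] [-2.  -0.5 11.2] 0.143 40.0
(0.131, False) 21.33 [0.5761 0.0805 0.1321] [-4.7 -1.8 19.4] 0.141 40.0
hold 21.83 [0.576  0.0805 0.1321] [-5.1 -1.3 19.3] 0.147 40.0
```

```bash
python3 -c "
from h import *
print(order.job_done())"
```

```text
the job is handed in; nothing more can be done
None
```

I nested the orange liner fully in the hopper and let go. The black knob is on the D-shaft with its flat matched, and it is held pressed at the spring's stop with about 19 N. I handed the job in at about 22 s; no result came back.

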